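# Open the mail-room drop box lock and hold it turned

## Task

Take the wide-headed key out of the rack in the wooden key tray and push it, blade down, fully home into the keyway on top of the grey drop box, working it past the sticky pins. Then turn it clockwise (seen from above) a full quarter turn to the stop against the return spring, and finish holding it there, still gripping the key, because the lock springs back if let go. Leave the other two keys and everything else on the table where they are.

Things in the scene. Friction and masses are not known exactly. Their poses are not given: they have to be found in the camera images.
- key: The key to use, 30 to 60 g, the one with the widest head: a black slab 10 mm thick (its x), 42 mm wide (y), 36 mm tall. Below it a round steel neck, 5 mm across, 10 mm long, then a flat steel blade 5 mm thick (x), 14 mm wide (y), 26 mm long. Origin at the blade's tip on the centre line; z up to the head, whose underside is at z = 36 mm, top at 72 mm. Works either way round.
- key_shoulder (a point): The centre of the underside (shoulder) of that key's head, 36 mm above the tip; axes as the key's. It starts resting on the rack's top, the key upright in its slot, and sits on the lock's face plate when the key is fully home.
- key_round: Not to be moved: black key with a round disc head 26 mm in diameter and 8 mm thick (x), top 62 mm above the origin, in another rack slot. Its origin is 36 mm below the rack's top; axes as the wide key's.
- key_small: Not to be moved: black key with a small square head 18 mm wide (y), 22 mm tall, 8 mm thick (x), top 58 mm above the origin, in another rack slot. Its origin is 36 mm below the rack's top; axes as the wide key's.
- tray: Fixed wooden tray 200 x 230 mm with 35 mm high, 8 mm thick walls, left or right of the robot's centre line. Origin under its centre, on the table. Holds the key rack (point rack); small clutter lies on the robot's side of the rack, up to 54 mm above the table.
- rack (a point): Centre of the top of the wooden key rack in the tray: 36 mm (its x) by 200 mm (its y), 48 mm above the table, with three slots in a row at y = -60, 0 and +60 mm, each 7 x 16 mm, long side along y. Any of the three keys may be in any slot.
- lockbox: Fixed grey steel drop box 200 x 220 mm, lid 100 mm above the table, lock in the middle of the lid; on the other side of the centre line from the tray. Origin under its centre, on the table.
- keyway (a point): Middle of the keyway's mouth, on top of a square steel face plate 56 x 56 mm, 107 mm above the table. z up; slot 7 mm wide (its x), 16 mm long (its y), with a 2.5 mm chamfered lead-in. This slot is fixed, in a plate 7 mm thick. Only within 3 mm of fully home (36 mm deep, shoulder on the plate) is the blade past it, so that the key can turn; once turned it is trapped.
- core (a point): Top centre of the turning cylinder, 7 mm below the keyway's mouth; its slot is the same size, 30 mm deep, z up. Four sticky pins stand into it from both sides, two met with the tip 12 to 16 mm below the mouth, two at 21 to 25 mm. A straight push sticks there at about 8 to 20 N; small twists (0.1 rad) each way press the pins aside, and they stay aside.
- plug (a joint): The lock cylinder's angle in rad: 0 at rest, slot in line with the face plate; grows clockwise seen from above to its stop at 1.57. A spring turns it back to 0, needing about 0.03 N m at first and 0.07 N m at the stop.
- tape: Bystander in the tray: tape roll lying flat, 60 mm across, 24 mm high. Origin under its centre.
- eraser: Bystander in the tray: rubber block 22 x 45 x 14 mm. Origin under its centre.
- stamp: Bystander in the tray: wooden hand stamp, 26 mm across, 45 mm high. Origin under its centre.
- carton: Bystander: cardboard carton 120 x 200 x 90 mm at the back. Origin under its centre.
- mug: Bystander: white mug 80 mm across, 95 mm high, at the back. Origin under its centre.
- glue: Bystander: white bottle 50 mm across, 120 mm high, at the back. Origin under its centre.
- parcel: Bystander: cardboard parcel 100 x 160 x 60 mm at the back. Origin under its centre.

How it is judged:
By the outcome, as a careful person would: the job done as asked, in the order asked, and still so for the second after the job is handed in, while the arm keeps its last pose, push and grip.
It also fails if it takes over 58 s, if anything falls off the work surface, if the arm or the gripper's body presses on something with over 40 N, if the wrist force passes 120 N, or if a joint passes its speed limit or range.

## Robot

A 6-joint arm with a two-finger parallel gripper is mounted at the origin on the work surface. World frame = base frame: x ahead of the robot, y to its left, z up, the work surface at z = 0. Lengths are in mm, angles in rad, forces in N, time in s.
With the tool pointing down it reaches from about 325 to 900 mm from the base axis. Payload 6.1 kg.
Tool frame: the origin (TCP) lies midway between the tips of the shut fingers; the grasp point (between the pads) lies 19 mm behind it; z points along the fingers, y is the direction in which the jaws open and shut (so a half turn about z gives the same grasp; the last joint's range is limited). The gripper opens to 87 mm and grips with 3 to 60 N. Pads are 19 mm wide; open, the fingers measure 117 mm over their backs; the gripper's body (75 mm by 190 mm) begins 51 mm behind the grasp point.
Start: joints at [1.205, 0.22, 1.526, -0, 1.395, -0.126], TCP at [148.442, 607.109, 222.538] pointing down, gripper open.
Joint ranges: [-2.98, 2.98], [-0.91, 2.08], [0.09, 2.57], [-1.24, 4.39], [0.2, 2.65], [-2.68, 2.68]. Speed limits (rad/s): [2.57, 2.57, 3.01, 3.14, 3.14, 3.14].

## Interface

Orientations are given as [roll, pitch, yaw] about the fixed x, y, z axes, in that order (R = Rz(yaw) Ry(pitch) Rx(roll)).
In Python, from station import bot gives the robot as it stands.
- The arm moves only by the tool send_rows, never from a script. Its arguments are lists of equal length, an entry for each row: "xyz": the shift along the tool's x, y, z in m, a list of three; "yaw": the turn about the tool's z in rad. In form: {"xyz": [[tx, ty, tz], ...], "yaw": [yaw, ...]}. A call has 1 to 12 rows; each row shifts and turns the commanded pose from where the row before left it, along the tool's axes as they then stand; what a row does not reach is not made up. A row lasts 1/8 s, in which the tool goes at most 62.5 mm and 10.7 degrees, less where a joint would pass 70% of its speed; a pose out of reach is approached as far as the arm can. A call is refused whole if a number of a shift passes 0.0625 or a number of a turn 0.188, either way. A call with a gripper value outside its range is refused whole. "claw" is the closure, from -1 (fully open) to 1 (shut), set as the call begins (left out, the last holds). The fingers move at their own pace and stop on an object; the grip force is fixed at half the most. Time passes only in rows, so rows that do not move let the fingers close. It gives the time, the measured TCP pose, the force and the opening at its end, in the units of the state.
- bot.get_state(): the state, without advancing time (a new reading comes with each control period).
- bot.read_camera(name): name is "side" or "top"; returns a dict with "pixels" (480x640x3 uint8, red, green, blue), "z_map" (480x640 float32, mm along the optical axis (not along the pixel's ray), 0 where there is no reading), "K" (3x3 intrinsics, pixels), "xyz" and "attitude" of the camera in the world. Camera axes: x right, y down, z forward; pixel columns grow to the right and rows downward; lengths in mm; the calibration is good to about 2 mm. A picture is of the moment at which its call begins.
- bot.close_job(): hands the job in, once; it reports no verdict.
The state is a dict: "clock": time; "qpos": joint angles; "joint_velocities": joint speeds; "joint_torque": joint torques, N m; "tcp_pos": TCP position; "tool_rot": TCP orientation; "ft_force": force on the tool from outside, world axes, zero at the start; "moment": the same for the moment, N m; "width": opening from 0.0 (shut) to 1.0 (fully open).
Only numpy, scipy, OpenCV 4.12 (cv2) and the standard library are available. Lean on these libraries where they do the work, as an engineer would, in place of code of your own. Each camera call takes 0.05 s, during which the arm holds its last target.

## Working session

There is one attempt and no reset: what is moved stays moved. The work goes in short steps, Python scripts to look and compute and a tool call to move; the robot and the scene stay as the last step left them, time stands still between calls to the robot, and variables do not carry over. Pictures are saved under pics/ and viewed, and the job is handed in when it is done.

Besides the shell and the picture viewer there is one more tool, called after "Request:" as name(argument=value, ...), one argument or row to a line, values as JSON. send_rows: Moves the arm, as the interface text tells. Its arguments: {"type":"object","properties":{"xyz":{"type":"array","items":{"type":"array","items":{"type":"number"}}},"yaw":{"type":"array","items":{"type":"number"}},"claw":{"type":"number"}},"required":["xyz","yaw"]}

```bash
ls; mkdir -p pics; python3 - <<'E'
from station import bot
import cv2
print(bot.get_state())
for n in("side","top"):
    d=bot.read_camera(n)
    cv2.imwrite(f"pics/{n}0.png",d["pixels"][:,:,::-1]); print(n,d["K"],d["xyz"],d["attitude"])
E
```

```text
pics
{'clock': 0.0, 'qpos': array([ 1.20487597e+00,  2.21266432e-01,  1.52763057e+00,  2.75175762e-05,
        1.39469807e+00, -1.26103044e-01]), 'joint_velocities': array([ 7.25275532e-04,  8.71509012e-04, -2.17715947e-03,  2.19666038e-04,
        3.48397470e-05, -8.23644897e-04]), 'joint_torque': array([-1.89181388e-03, -4.94615579e+01, -3.87372887e+01,  6.99191610e-02,
        5.75572159e-02, -1.84433370e-04]), 'tcp_pos': array([148.22152201, 606.51871578, 221.40199622]), 'tool_rot': array([-3.13960954e+00, -2.78710184e-04,  2.90177022e+00]), 'ft_force': array([-0.11858742, -0.30207024,  0.24498904]), 'moment': array([ 0.04690694, -0.01069054,  0.01361127]), 'width': 0.9995782102653571}
side [[465.27179897   0.         318.89654303]
 [  0.         465.27179897 247.85379765]
 [  0.           0.           1.        ]] [ 110.14509852 -671.40429841  720.54617392] [-2.21886138 -0.01929475 -0.58134489]
top [[433.74112448   0.         312.36581446]
 [  0.         433.74112448 240.89713704]
 [  0.           0.           1.        ]] [ 517.59035392   -1.19534188 1010.15057689] [-3.05701569 -0.00720038 -1.55045881]
```

View pics/top0.png

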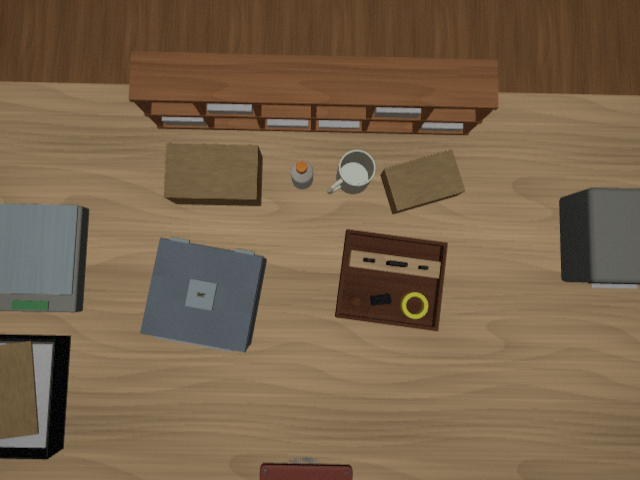

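View pics/side0.png

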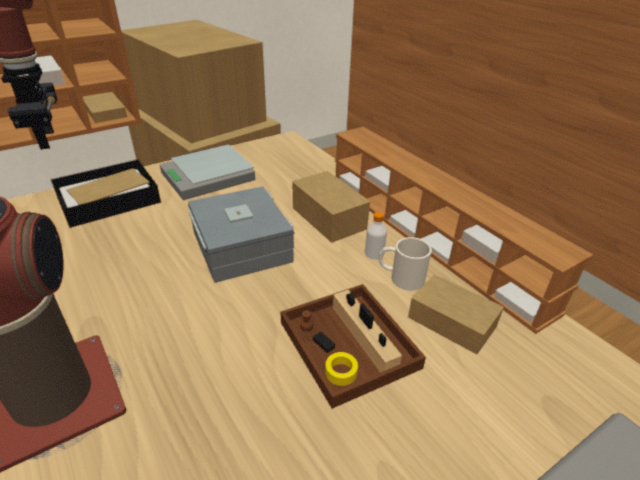

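The top view shows the rack at about (395,263) with the wide key in its middle slot at (397,264). The keyway is at (201,294), tape at (414,305), eraser at (381,299) and stamp at (356,300). I'll enlarge both areas.

```bash
cat > h.py <<'E'
import numpy as np, cv2
from station import bot
from scipy.spatial.transform import Rotation as R
def cam(n):
    d=bot.read_camera(n); d["R"]=R.from_euler("xyz",d["attitude"]).as_matrix(); return d
def ray(d,u,v,z):
    "point on pixel ray at world height z"
    r=d["R"]@np.linalg.inv(d["K"])@np.array([u,v,1.]); p=np.array(d["xyz"]); return p+r*(z-p[2])/r[2]
def dep(d,u,v):
    Z=d["z_map"][int(round(v)),int(round(u))]; return np.array(d["xyz"])+d["R"]@np.linalg.inv(d["K"])@np.array([u,v,1.])*Z
def proj(d,P):
    c=d["K"]@d["R"].T@(np.array(P)-d["xyz"]); return c[:2]/c[2]
def crop(d,u0,v0,w,h,s,f):
    c=d["pixels"][v0:v0+h,u0:u0+w,::-1]; c=cv2.resize(c,None,fx=s,fy=s,interpolation=cv2.INTER_CUBIC)
    cv2.imwrite(f,np.clip(c*1.5,0,255).astype(np.uint8))
E
python3 - <<'E'
from h import *
t=cam("top");s=cam("side")
import pickle; pickle.dump((t,s),open("c0.pkl","wb"))
crop(t,335,225,115,85,7,"pics/a1.png")
crop(t,140,235,130,100,6,"pics/a2.png")
crop(s,320,280,100,90,7,"pics/a3.png")
crop(s,215,195,50,40,14,"pics/a4.png")
print(ray(t,397,264,84),dep(t,397,264),dep(t,350,262),dep(t,201,290),dep(t,160,300))
E
```

```text
[ 550.49502661 -188.04582212   84.        ] [ 550.68703767 -189.1361645    78.59556524] [554.10061772 -90.99306356  46.94155956] [487.63286745 222.06453521 106.07998917] [464.98692756 308.2802277   98.20926339]
```

View pics/a1.png

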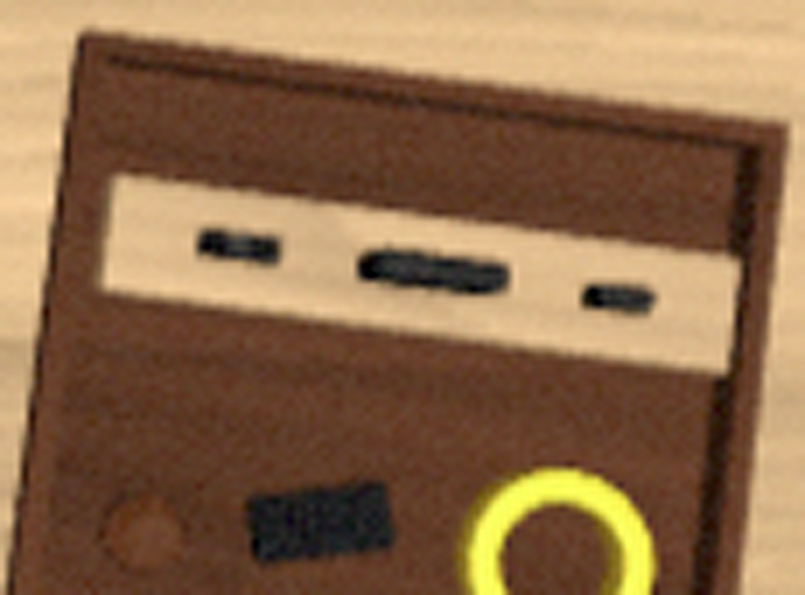

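View pics/a2.png

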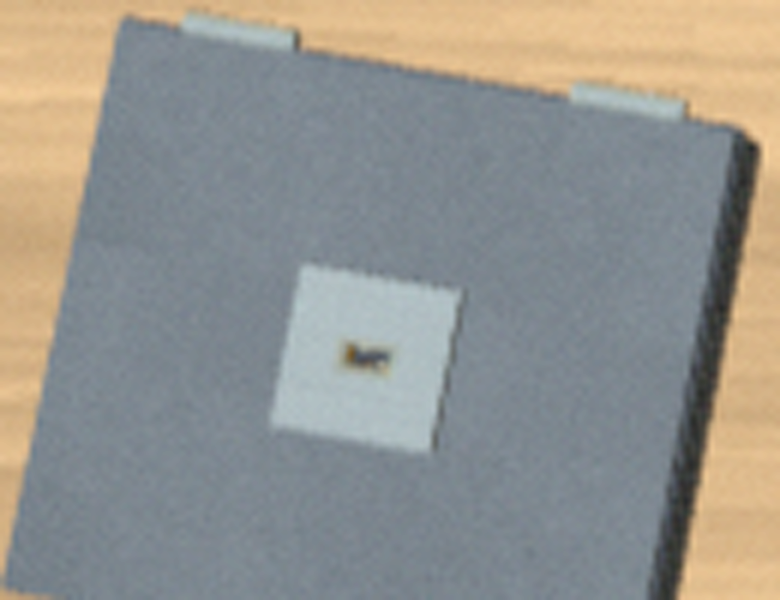

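View pics/a3.png

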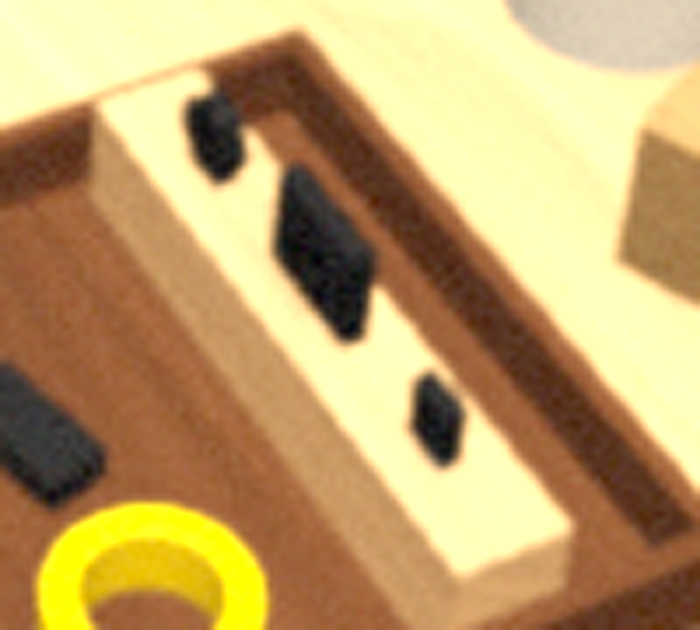

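View pics/a4.png

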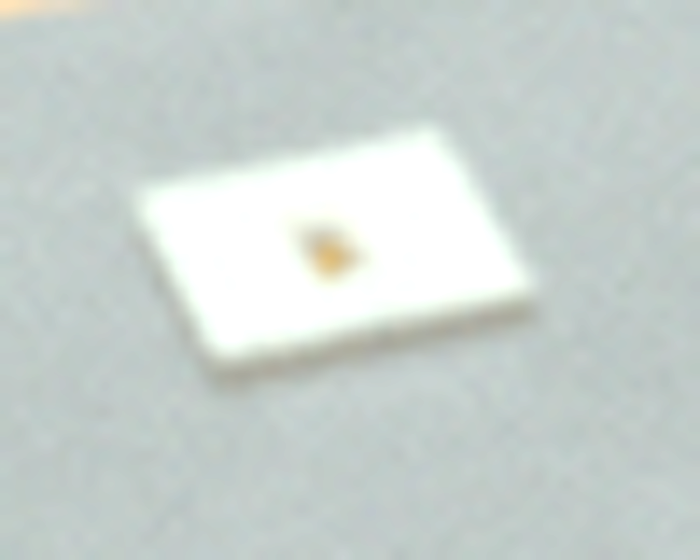

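```bash
python3 - <<'E'
from h import *
import pickle; t,s=pickle.load(open("c0.pkl","rb"))
def P(c,u0,v0,sc,z,d=t): return ray(d,u0+(c[0]+.5)/sc-.5,v0+(c[1]+.5)/sc-.5,z)
def seg(a,b): v=b-a; return np.linalg.norm(v),np.arctan2(v[1],v[0])
rk=[P(c,335,225,7,48) for c in [(113,172),(742,257),(727,375),(100,292)]]
print("rack",np.mean(rk,0)); [print(seg(rk[i],rk[(i+1)%4])) for i in range(4)]
pl=[P(c,140,235,6,107) for c in [(300,265),(462,289),(434,454),(271,427)]]
print("plate",np.mean(pl,0)); [print(seg(pl[i],pl[(i+1)%4])) for i in range(4)]
print("slot",P((366,357),140,235,6,107))
ld=[P(c,140,235,6,100) for c in [(125,15),(745,130),(5,585)]]
print("lid",seg(ld[0],ld[1]),seg(ld[0],ld[2]))
k=[P(c,335,225,7,84) for c in [(358,268),(510,277)]]; print(k,np.mean(k,0))
# side
pls=[P(c,215,195,14,107,s) for c in [(137,192),(435,130),(538,290),(215,355)]]
print("plateS",np.mean(pls,0)); [print(seg(pls[i],pls[(i+1)%4])) for i in range(4)]
rs=[P(c,320,280,7,48,s) for c in [(97,107),(200,72),(572,527),(462,575)]]
print("rackS",np.mean(rs,0)); [print(seg(rs[i],rs[(i+1)%4])) for i in range(4)]
# segmented rect
im=cv2.resize(t["pixels"],None,fx=4,fy=4,interpolation=cv2.INTER_CUBIC); hsv=cv2.cvtColor(im,cv2.COLOR_RGB2HSV)
print(im[1176+30,4*201],im[4*263,4*380],im[4*310,4*170])
E
```

```text
rack [ 552.33633336 -190.0297859    48.        ]
(np.float64(201.4181347407893), np.float64(-1.6846239561557192))
(np.float64(37.75326778535273), np.float64(3.010634641470933))
(np.float64(200.04336964948797), np.float64(1.4598453474432016))
(np.float64(38.3301136192451), np.float64(-0.09481019494928089))
plate [478.75481769 222.05665615 107.        ]
(np.float64(56.56673336604478), np.float64(-1.6967866189901621))
(np.float64(56.991360166997715), np.float64(3.0114906459922612))
(np.float64(56.78325847285999), np.float64(1.4282987081645344))
(np.float64(56.055332671733524), np.float64(-0.13389542776064156))
slot [479.27179206 222.34400002 107.        ]
lid (np.float64(221.13101363708654), np.float64(-1.73344573921861)) (np.float64(200.0328581572835), np.float64(2.9842716640118145))
[array([ 552.43823398, -163.8960655 ,   84.        ]), array([ 550.64885465, -210.35640676,   84.        ])] [ 551.54354432 -187.12623613   84.        ]
plateS [478.83306226 223.68958228 107.        ]
(np.float64(53.8781052966959), np.float64(-0.1602302030999947))
(np.float64(56.44700449738933), np.float64(-1.7129283800674828))
(np.float64(56.17211614586732), np.float64(2.9533553766580476))
(np.float64(54.87899738864693), np.float64(1.3877785473394435))
rackS [ 551.72189948 -189.92372131   48.        ]
(np.float64(35.8974974687533), np.float64(-0.10907193791578282))
(np.float64(197.03143357590758), np.float64(-1.6815684466079337))
(np.float64(34.96168949160827), np.float64(3.046066104774175))
(np.float64(197.50562765159452), np.float64(1.4647826667851491))
[116 126 128] [143 122  91] [82 91 96]
```

Request:
send_rows(
  xyz=[
    [0, 0, 0],
    [0, 0, 0],
    [0, 0, 0],
    [0, 0, 0],
    [0, 0, 0],
    [0, 0, 0],
    [0, 0, 0],
    [0, 0, 0],
  ],
  yaw=[0.18, 0.18, 0.18, 0.18, 0.18, 0.18, 0.18, 0.18],
  claw=0.0,
)

```text
clock: 1.2
tcp_pos: [148.4, 606.9, 222.2]
tool_rot: [-3.141, 0.001, 1.456]
ft_force: [0.2, 0.0, 0.3]
width: 0.501
```

```bash
cat >> h.py <<'E'
def to(tgt,yaw=None):
    "print shift in tool axes (mm) to reach world TCP target, turn about tool z"
    s=bot.get_state(); M=R.from_euler("xyz",s["tool_rot"]).as_matrix()
    d=M.T@(np.array(tgt)-s["tcp_pos"])
    print("t",round(s["clock"],2),"tcp",s["tcp_pos"].round(1),"rot",s["tool_rot"].round(4),"q",s["qpos"].round(2),"F",s["ft_force"].round(1),"w",round(s["width"],3))
    print("shift mm",d.round(1), "n rows@50:",np.linalg.norm(d)/50, "turn",None if yaw is None else round(s["tool_rot"][2]-yaw,3))
E
python3 -c "
from h import *
to([552,-190,200],1.46)"
```

```text
t 1.2 tcp [148.4 606.9 222.2] rot [-3.1414e+00  6.0000e-04  1.4558e+00] q [1.2  0.22 1.53 0.   1.39 1.32] F [0.2 0.  0.3] w 0.501
shift mm [-745.3  492.4   22.5] n rows@50: 17.872083082619387 turn -0.004
```

Request:
send_rows(
  xyz=[
    [-0.041, 0.027, 0.001],
    [-0.041, 0.027, 0.001],
    [-0.041, 0.027, 0.001],
    [-0.041, 0.027, 0.001],
    [-0.041, 0.027, 0.001],
    [-0.041, 0.027, 0.001],
    [-0.041, 0.027, 0.001],
    [-0.041, 0.027, 0.001],
    [-0.041, 0.027, 0.001],
    [-0.041, 0.027, 0.001],
    [-0.041, 0.027, 0.001],
    [-0.041, 0.027, 0.001],
  ],
  yaw=[0, 0, 0, 0, 0, 0, 0, 0, 0, 0, 0, 0],
)

```text
clock: 2.7
tcp_pos: [417.5, 81.2, 210.6]
tool_rot: [3.141, -0.0, 1.462]
ft_force: [0.2, 0.4, -0.3]
width: 0.5
```

```bash
python3 -c "
from h import *
to([552,-190,160],1.46)"
```

```text
t 2.7 tcp [417.5  81.2 210.6] rot [ 3.1410e+00 -2.0000e-04  1.4616e+00] q [ 0.01 -0.27  2.03  0.    1.38  0.12] F [ 0.2  0.4 -0.3] w 0.5
shift mm [-255.   163.2   50.7] n rows@50: 6.139126532151201 turn 0.002
```

Request:
send_rows(
  xyz=[
    [-0.041, 0.026, 0.008],
    [-0.041, 0.026, 0.008],
    [-0.041, 0.026, 0.008],
    [-0.041, 0.026, 0.008],
    [-0.041, 0.026, 0.008],
    [0, 0, 0],
    [0, 0, 0],
  ],
  yaw=[0, 0, 0, 0, 0, 0, 0],
  claw=0.2,
)

```text
clock: 3.58
tcp_pos: [523.4, -134.7, 170.1]
tool_rot: [-3.14, -0.001, 1.461]
ft_force: [-0.3, 0.5, 0.5]
width: 0.399
```

```bash
python3 -c "
from h import *
to([552,-190,120],1.46)
s=cam('side'); crop(s,250,200,200,150,4,'pics/b1.png')
t=cam('top'); crop(t,300,200,200,150,4,'pics/b2.png')"
```

```text
t 3.58 tcp [ 523.4 -134.7  170.1] rot [-3.1404e+00 -7.0000e-04  1.4613e+00] q [-0.4   0.06  1.8   0.    1.28 -0.29] F [-0.3  0.5  0.5] w 0.399
shift mm [-51.9  34.5  50.1] n rows@50: 1.5988920571551413 turn 0.001
```

View pics/b1.png

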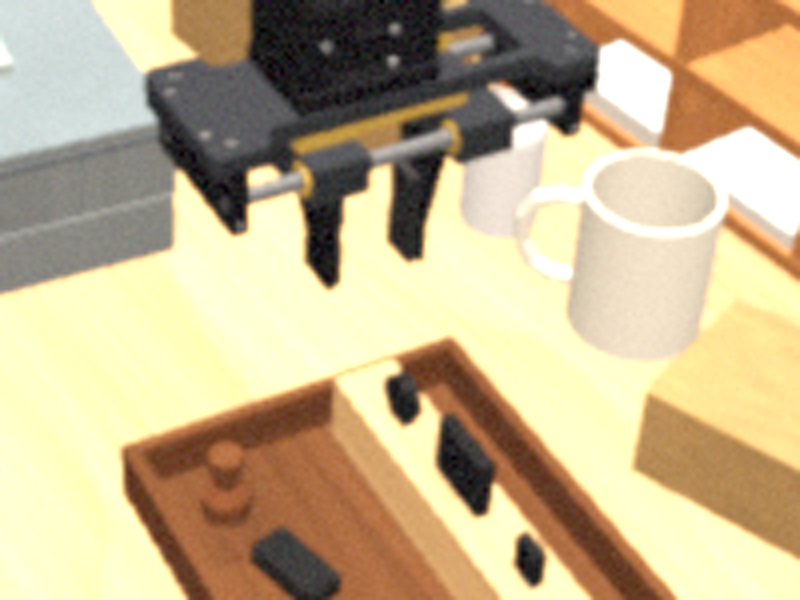

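Request:
send_rows(
  xyz=[
    [-0.026, 0.017, 0.015],
    [-0.026, 0.0175, 0.015],
    [0, 0, 0.02],
    [0, 0, 0],
    [0, 0, 0],
  ],
  yaw=[0, 0, 0, 0, 0],
)

```text
clock: 4.3
tcp_pos: [552.4, -189.4, 121.0]
tool_rot: [3.142, -0.0, 1.463]
ft_force: [0.2, 0.1, -0.1]
width: 0.4
```

```bash
python3 -c "
from h import *
to([552,-190,51.5],1.46)
s=cam('side'); crop(s,300,220,130,110,6,'pics/b3.png')
t=cam('top'); crop(t,330,200,130,110,6,'pics/b4.png')"
```

```text
t 4.3 tcp [ 552.4 -189.4  121. ] rot [ 3.1416e+00 -2.0000e-04  1.4630e+00] q [-0.47  0.22  1.73  0.    1.2  -0.36] F [ 0.2  0.1 -0.1] w 0.4
shift mm [-0.6 -0.3 69.5] n rows@50: 1.3894333152781169 turn 0.003
```

View pics/b3.png

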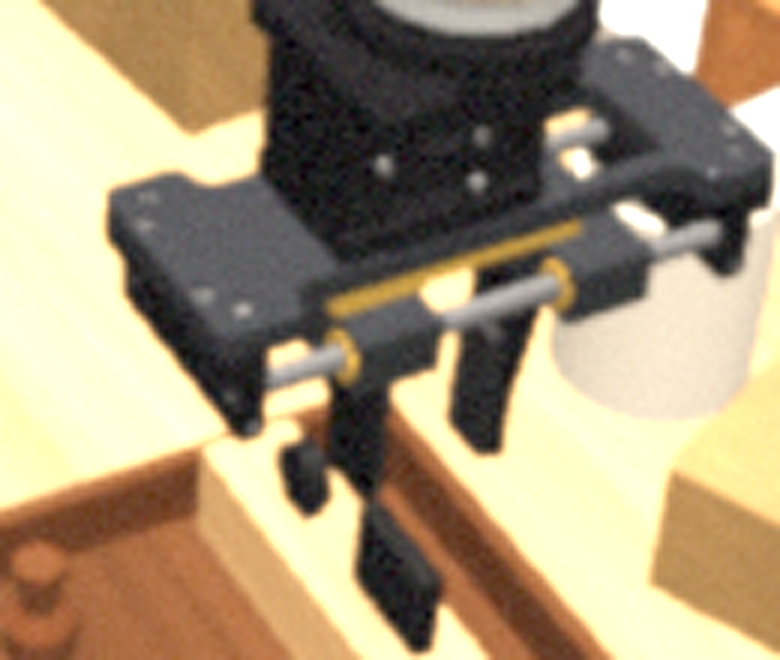

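View pics/b4.png

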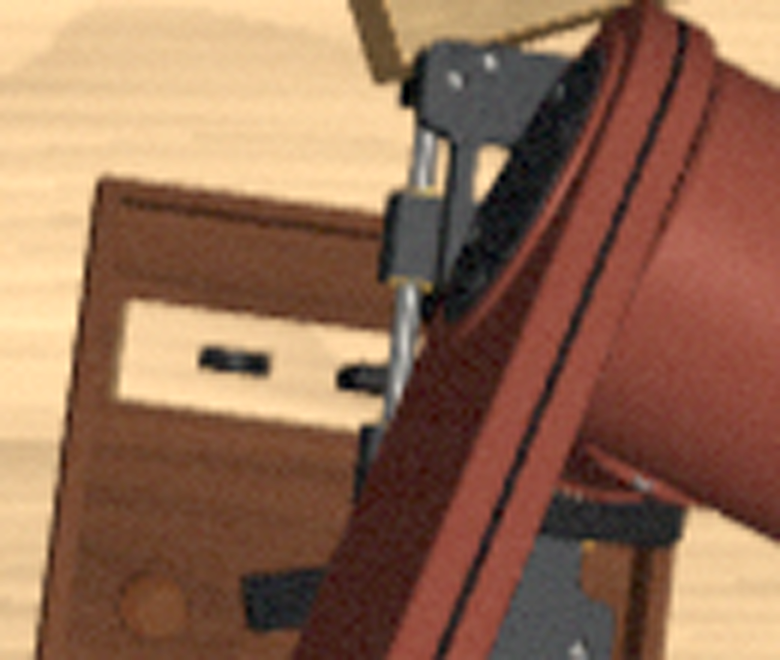

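Request:
send_rows(
  xyz=[
    [0, 0, 0.02],
    [0, 0, 0.02],
    [0, 0, 0.012],
    [0, 0, 0.01],
    [0, 0, 0.007],
    [0, 0, 0],
    [0, 0, 0],
  ],
  yaw=[0, 0, 0, 0, 0, 0, 0],
)

```text
clock: 5.28
tcp_pos: [553.0, -190.8, 52.1]
tool_rot: [3.141, 0.0, 1.462]
ft_force: [-0.4, 0.4, 0.8]
width: 0.4
```

```bash
python3 -c "
from h import *
to([552,-190,51.5],1.46)
s=cam('side'); crop(s,300,250,130,110,6,'pics/b5.png')"
```

```text
t 5.28 tcp [ 553.  -190.8   52.1] rot [3.1407e+00 3.0000e-04 1.4618e+00] q [-0.47  0.31  1.77 -0.    1.07 -0.36] F [-0.4  0.4  0.8] w 0.4
shift mm [ 0.7 -1.1  0.6] n rows@50: 0.027534852744193258 turn 0.002
```

View pics/b5.png

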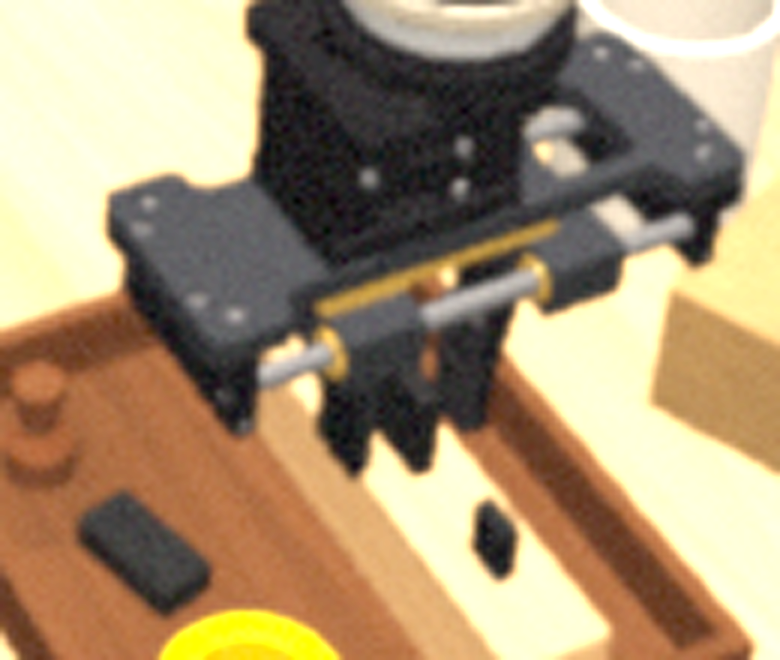

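The key head sits between the fingers, at about (410,425) in the crop, and nothing is touching. I'll close the gripper.

Request:
send_rows(
  xyz=[
    [0, 0, 0],
    [0, 0, 0],
    [0, 0, 0],
    [0, 0, 0],
    [0, 0, 0],
    [0, 0, 0],
  ],
  yaw=[0, 0, 0, 0, 0, 0],
  claw=1.0,
)

```text
clock: 6.08
tcp_pos: [552.6, -190.6, 51.7]
tool_rot: [3.141, 0.0, 1.462]
ft_force: [-0.2, 0.0, 2.1]
width: 0.111
```

Request:
send_rows(
  xyz=[
    [0, 0, -0.01],
    [0, 0, -0.02],
    [0, 0, -0.03],
    [0, 0, -0.03],
    [0, 0, -0.03],
    [0, 0, 0],
    [0, 0, 0],
  ],
  yaw=[0, 0, 0, 0, 0, 0, 0],
)

```text
clock: 6.95
tcp_pos: [552.3, -190.5, 171.5]
tool_rot: [3.142, 0.0, 1.462]
ft_force: [0.4, 0.1, -1.0]
width: 0.113
```

```bash
python3 -c "
from h import *
to([478.8,222.5,170],1.41)
s=cam('side'); crop(s,300,220,130,110,6,'pics/c1.png')"
```

```text
t 6.95 tcp [ 552.3 -190.5  171.5] rot [3.1415 0.     1.4618] q [-0.47  0.16  1.69 -0.    1.29 -0.36] F [ 0.4  0.1 -1. ] w 0.113
shift mm [ 402.5 -118.     1.5] n rows@50: 8.389500811391883 turn 0.052
```

View pics/c1.png

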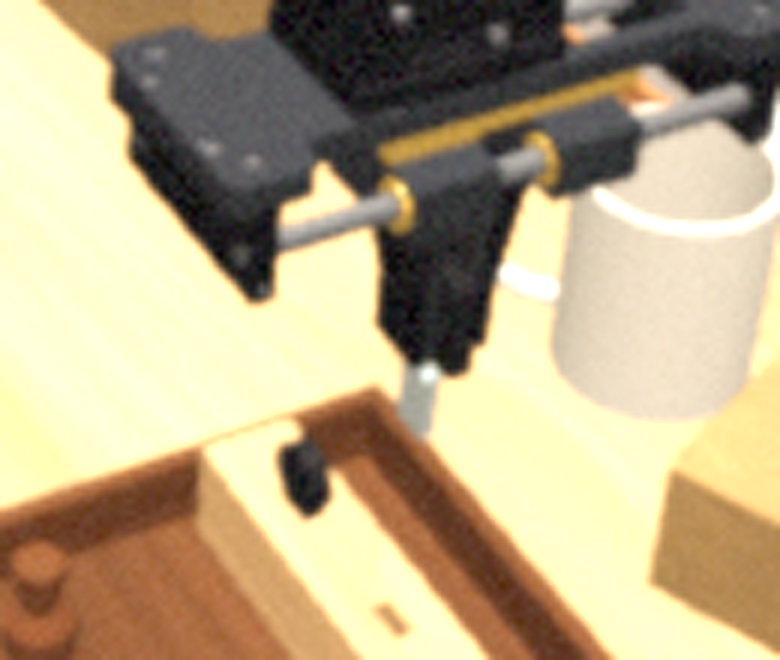

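Request:
send_rows(
  xyz=[
    [0.02, -0.006, -0.005],
    [0.042, -0.0123, 0],
    [0.042, -0.0123, 0],
    [0.042, -0.0123, 0],
    [0.042, -0.0123, 0],
    [0.042, -0.0123, 0],
    [0.042, -0.0123, 0],
    [0.042, -0.0123, 0],
    [0.042, -0.0123, 0],
    [0.042, -0.0123, 0],
    [0, 0, 0],
    [0, 0, 0],
  ],
  yaw=[0, 0, 0, 0, 0, 0, 0, 0, 0, 0, 0.05, 0],
)

```text
clock: 8.5
tcp_pos: [478.4, 218.7, 175.8]
tool_rot: [-3.14, 0.001, 1.414]
ft_force: [0.1, -0.0, -0.7]
width: 0.113
```

```bash
python3 -c "
from h import *
to([478.8,222.5,170],1.41)
s=cam('side'); crop(s,190,150,110,90,7,'pics/d1.png')
import pickle;pickle.dump(s,open('s1.pkl','wb'))"
```

```text
t 8.5 tcp [478.4 218.7 175.8] rot [-3.1399e+00  6.0000e-04  1.4140e+00] q [0.28 0.02 1.83 0.   1.29 0.44] F [ 0.1 -0.  -0.7] w 0.113
shift mm [ 3.8 -0.2  5.8] n rows@50: 0.13801342768523123 turn 0.004
```

View pics/d1.png

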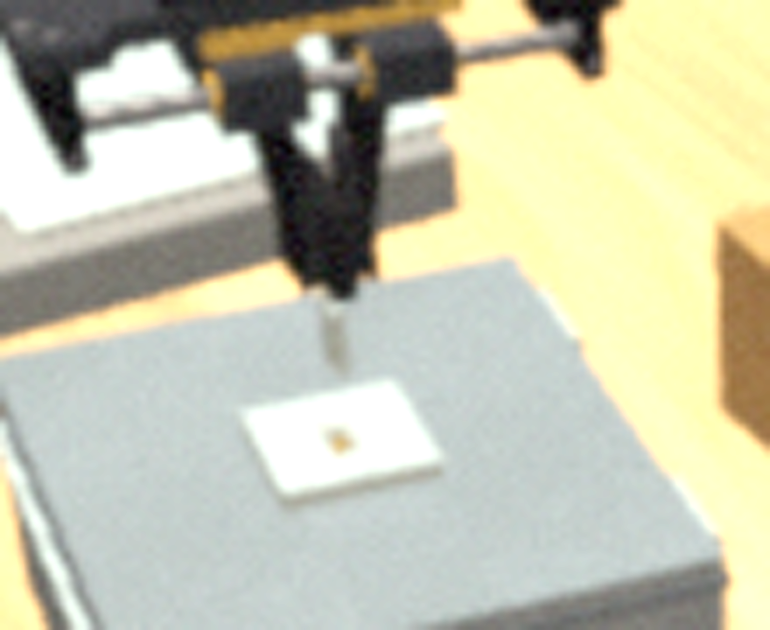

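```bash
python3 -c "
from h import *
import pickle
s=pickle.load(open('s1.pkl','rb')); t0,s0=pickle.load(open('c0.pkl','rb'))
def pc(P): p=proj(s,P); return ((p-[190,150]+.5)*7-.5).round(1)
print('tip exp',pc([478.4,218.7,136.1]),'neck',pc([478.4,218.7,172-9.7]))
print('tip ray',ray(s,190+343.5/7-.5,150+368.5/7-.5,136.1))
crop(s,228,186,24,40,18,'pics/d2.png')
print('plate exp',[pc(P) for P in ([479,222.4,107],)])
for d,n,bx in((t0,'top',(180,270,45,50)),(s0,'side',(222,200,35,22))):
    u,v,w,h=bx; g=cv2.resize(cv2.cvtColor(d['pixels'],cv2.COLOR_RGB2GRAY)[v:v+h,u:u+w],None,fx=8,fy=8,interpolation=cv2.INTER_CUBIC)
    th,m=cv2.threshold(g,0,255,cv2.THRESH_OTSU)
    c=max(cv2.findContours(m,cv2.RETR_EXTERNAL,cv2.CHAIN_APPROX_NONE)[0],key=cv2.contourArea)[:,0]
    W=np.array([ray(d,u+(p[0]+.5)/8-.5,v+(p[1]+.5)/8-.5,107)[:2] for p in c],np.float32)
    print(n,th,cv2.minAreaRect(W), cv2.contourArea(W))
"
```

```text
tip exp [338.5 369.5] neck [331.8 302.5]
tip ray [480.12325483 218.80248146 136.1       ]
plate exp [array([342.7, 436.4])]
top 106.0 ((478.9332580566406, 222.99114990234375), (56.026973724365234, 56.88461685180664), 80.85369110107422) 3077.3925583150703
side 153.0 ((478.85113525390625, 224.21890258789062), (57.245391845703125, 56.6925163269043), 81.15106964111328) 3091.5887830271386
```

View pics/d2.png

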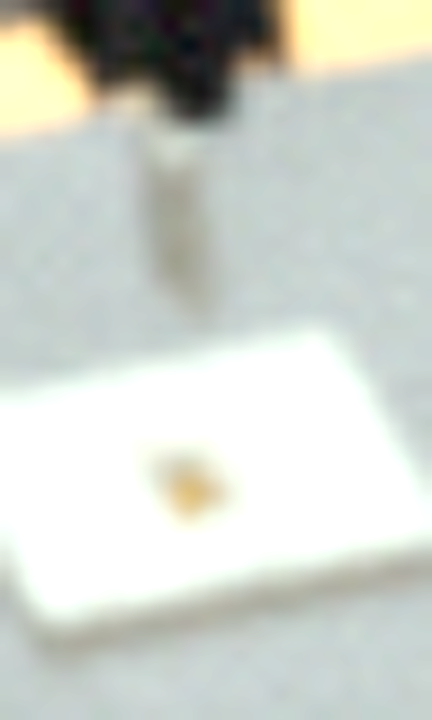

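```bash
python3 -c "
from h import *
import pickle
s=pickle.load(open('s1.pkl','rb'))
f=lambda x,y,z: ray(s,228+(x+.5)/18-.5,186+(y+.5)/18-.5,z).round(1)
print(f(183,300,136.1),f(190,482,107),f(187,486,107))
# expected tip rectangle & slot pixel for TCP-centered key
c,sn=np.cos(-.157),np.sin(-.157)
q=lambda C,hx,hy:[((proj(s,[C[0]+c*a-sn*b,C[1]+sn*a+c*b,C[2]])-[228,186]+.5)*18).round(0) for a,b in((hx,hy),(hx,-hy),(-hx,-hy),(-hx,hy))]
print(q([478.4,218.7,136.1],2.5,7)); print(q([478.9,223.3,107],3.5,8)); print(q([478.9,223.3,107],28,28))
"
```

```text
[478.3 219.7 136.1] [477.3 221.3 107. ] [476.6 220.7 107. ]
[array([191., 274.]), array([221., 326.]), array([184., 333.]), array([154., 282.])]
[array([203., 437.]), array([237., 497.]), array([187., 508.]), array([153., 448.])]
[array([333., 329.]), array([459., 534.]), array([ 49., 624.]), array([-64., 412.])]
```

Request:
send_rows(
  xyz=[
    [0.0038, 0, 0],
    [0, 0, 0.01],
    [0, 0, 0.01],
    [0, 0, 0.006],
    [0, 0, 0],
    [0, 0, 0],
    [0, 0, 0],
  ],
  yaw=[0, 0, 0, 0, 0, 0, 0],
)

```text
clock: 9.43
tcp_pos: [480.8, 221.6, 151.0]
tool_rot: [3.141, -0.0, 1.412]
ft_force: [-0.6, -0.1, -0.5]
width: 0.11
```

```bash
python3 -c "
from h import *
to([478.7,222.5,150],1.414)
s=cam('side'); crop(s,222,180,36,45,16,'pics/d3.png')
t=cam('top'); crop(t,160,250,80,70,8,'pics/d4.png')"
```

```text
t 9.43 tcp [480.8 221.6 151. ] rot [ 3.1409e+00 -3.0000e-04  1.4118e+00] q [ 0.28  0.06  1.85 -0.    1.24  0.44] F [-0.6 -0.1 -0.5] w 0.11
shift mm [ 0.6 -2.2  1. ] n rows@50: 0.049049433937775694 turn -0.002
```

View pics/d3.png

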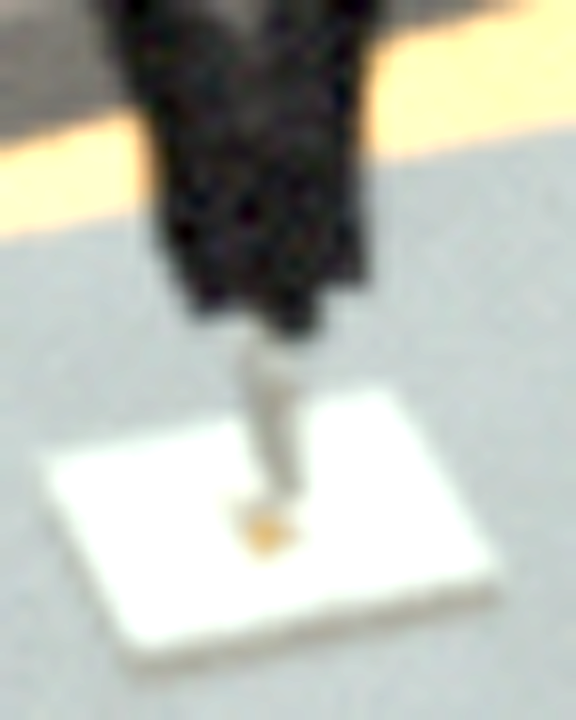

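View pics/d4.png

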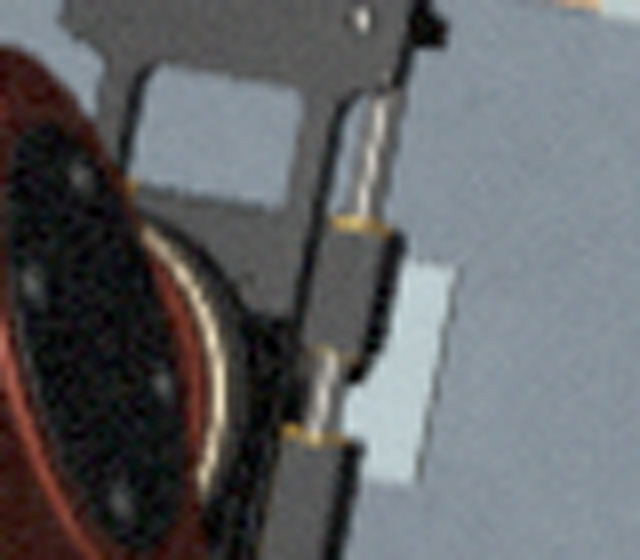

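```bash
python3 -c "
from h import *
to([478.7,222.5,147],1.414)
bot.read_camera('top');to([478.7,222.5,147],1.414)
s=cam('side');to([478.7,222.5,147],1.414)
c,sn=np.cos(-.157),np.sin(-.157)
q=lambda C,hx,hy:[((proj(s,[C[0]+c*a-sn*b,C[1]+sn*a+c*b,C[2]])-[222,180]+.5)*16).round(0) for a,b in((hx,hy),(hx,-hy),(-hx,-hy),(-hx,hy))]
print(q([479.8,222.0,111],2.5,7)); print(q([479.8,222,137],2.5,7)); print(q([478.9,223.0,107],3.5,8)); print(q([478.9,223.0,107],28,28))
"
```

```text
t 9.53 tcp [480.6 221.6 150.9] rot [ 3.1411e+00 -3.0000e-04  1.4118e+00] q [0.28 0.06 1.85 0.   1.24 0.44] F [-0.5 -0.4 -0.8] w 0.112
shift mm [ 0.6 -2.1  3.9] n rows@50: 0.08895624249420632 turn -0.002
t 9.57 tcp [480.7 221.6 150.9] rot [ 3.1411e+00 -3.0000e-04  1.4118e+00] q [0.28 0.06 1.85 0.   1.24 0.44] F [ 0.2  0.3 -0.1] w 0.115
shift mm [ 0.6 -2.1  3.9] n rows@50: 0.08859335949042212 turn -0.002
t 9.62 tcp [480.6 221.6 150.8] rot [ 3.1412e+00 -2.0000e-04  1.4119e+00] q [0.28 0.06 1.85 0.   1.24 0.44] F [-0.1  0.2  0.7] w 0.112
shift mm [ 0.6 -2.   3.8] n rows@50: 0.08655837672524688 turn -0.002
[array([279., 469.]), array([306., 516.]), array([273., 523.]), array([247., 476.])]
[array([264., 322.]), array([291., 368.]), array([258., 374.]), array([232., 329.])]
[array([277., 486.]), array([308., 539.]), array([263., 548.]), array([233., 495.])]
[array([393., 389.]), array([505., 572.]), array([140., 652.]), array([ 40., 463.])]
```

Request:
send_rows(
  xyz=[
    [0, -0.0018, 0],
    [0, 0, 0.002],
    [0, 0, 0.002],
    [0, 0, 0.001],
    [0, 0, 0.001],
    [0, 0, 0],
    [0, 0, 0],
  ],
  yaw=[0, 0, 0, 0, 0, 0, 0],
)

```text
clock: 10.5
tcp_pos: [478.7, 221.8, 144.6]
tool_rot: [3.142, -0.0, 1.412]
ft_force: [0.1, 0.3, -0.6]
width: 0.112
```

```bash
python3 -c "
from h import *
to([478.7,222.,147],1.414);print(bot.get_state()['moment'])
s=cam('side'); crop(s,222,180,36,45,16,'pics/d5.png')"
```

```text
t 10.5 tcp [478.7 221.8 144.6] rot [ 3.1415 -0.      1.4118] q [ 0.28  0.06  1.86 -0.    1.23  0.44] F [ 0.1  0.3 -0.6] w 0.112
shift mm [ 0.2 -0.1 -2.4] n rows@50: 0.04874670721153925 turn -0.002
[-0.13954082  0.00775024  0.07452777]
```

View pics/d5.png

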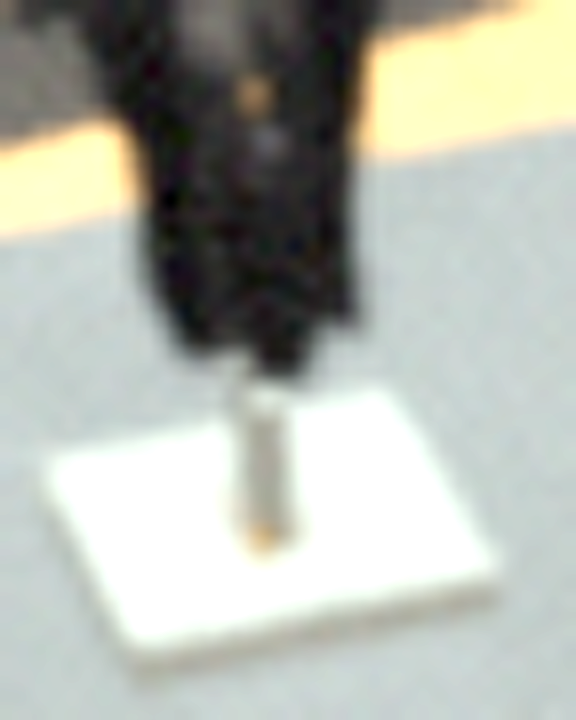

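Request:
send_rows(
  xyz=[
    [-0.0005, 0, 0.001],
    [0, 0, 0.001],
    [0, 0, 0.001],
    [0, 0, 0.001],
    [0, 0, 0],
  ],
  yaw=[0, 0, 0, 0, 0],
)

```text
clock: 11.18
tcp_pos: [478.6, 221.4, 140.5]
tool_rot: [3.142, -0.0, 1.412]
ft_force: [0.8, 1.7, -1.0]
width: 0.109
```

Request:
send_rows(
  xyz=[
    [0.0003, 0, 0.001],
    [0, 0, 0.001],
    [0, 0, 0.001],
    [0, 0, 0.001],
    [0, 0, 0],
  ],
  yaw=[0, 0, 0, 0, 0],
)

```text
clock: 11.8
tcp_pos: [478.5, 221.5, 136.4]
tool_rot: [-3.141, 0.0, 1.412]
ft_force: [0.1, 0.6, -0.4]
width: 0.108
```

Request:
send_rows(
  xyz=[
    [0, 0, 0.001],
    [0, 0, 0.001],
    [0, 0, 0.001],
    [0, 0, 0.0005],
    [0, 0, 0.0005],
    [0, 0, 0],
    [0, 0, 0.001],
    [0, 0, 0],
    [0, 0, 0.001],
    [0, 0, 0],
    [0, 0, 0],
    [0, 0, 0],
  ],
  yaw=[0, 0, 0.1, 0, -0.1, -0.1, 0, 0.1, 0.1, 0, -0.1, 0],
)

```text
clock: 13.3
tcp_pos: [478.5, 221.8, 131.1]
tool_rot: [-3.141, -0.0, 1.412]
ft_force: [-3.5, 0.8, 6.0]
width: 0.113
```

```bash
python3 -c "
from h import *
to([478.7,222.,147],1.414);print(bot.get_state()['moment'])"
```

```text
t 13.3 tcp [478.5 221.8 131.1] rot [-3.1412e+00 -2.0000e-04  1.4119e+00] q [0.28 0.07 1.87 0.   1.2  0.44] F [-3.5  0.8  6. ] w 0.113
shift mm [  0.3   0.2 -15.9] n rows@50: 0.31713462932363223 turn -0.002
[ 0.10139343  0.865349   -0.02853643]
```

Request:
send_rows(
  xyz=[
    [0, 0, 0],
    [0, 0, 0],
    [0, 0, 0],
    [0, 0, 0.0005],
    [0, 0, 0],
    [0, 0, 0],
    [0, 0, 0],
    [0, 0, 0],
  ],
  yaw=[0.11, 0, -0.11, -0.11, 0, 0.11, 0, 0],
)

```text
clock: 14.3
tcp_pos: [478.4, 221.8, 130.1]
tool_rot: [-3.141, -0.0, 1.413]
ft_force: [-4.4, 1.8, 4.6]
width: 0.115
```

```bash
python3 -c "
from h import *
to([478.7,222.,147],1.414);print(bot.get_state()['moment'])
s=cam('side'); crop(s,222,180,36,45,16,'pics/d6.png')"
```

```text
t 14.3 tcp [478.4 221.8 130.1] rot [-3.1410e+00 -2.0000e-04  1.4126e+00] q [0.28 0.07 1.87 0.   1.2  0.44] F [-4.4  1.8  4.6] w 0.115
shift mm [  0.3   0.3 -16.9] n rows@50: 0.33828650771464525 turn -0.001
[0.26669554 0.8790362  0.03963604]
```

View pics/d6.png

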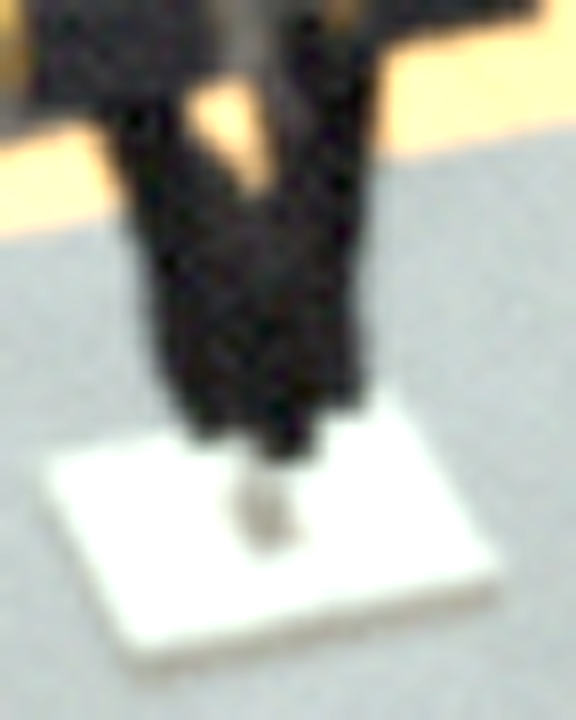

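Request:
send_rows(
  xyz=[
    [0.0003, -0.0006, 0],
    [0, 0, 0.001],
    [0, 0, 0.001],
    [0, 0, 0],
    [0, 0, 0],
  ],
  yaw=[0, 0, 0, 0, 0],
)

```text
clock: 14.98
tcp_pos: [478.5, 221.9, 128.1]
tool_rot: [3.141, -0.0, 1.412]
ft_force: [-1.1, 0.8, 3.7]
width: 0.111
```

Lateral force has dropped, so I'll continue down and twist through the second pin pair.

Request:
send_rows(
  xyz=[
    [0, 0, 0.001],
    [0, 0, 0.001],
    [0, 0, 0.001],
    [0, 0, 0.0005],
    [0, 0, 0.0005],
    [0, 0, 0],
    [0, 0, 0.001],
    [0, 0, 0],
    [0, 0, 0.0005],
    [0, 0, 0],
    [0, 0, 0],
    [0, 0, 0],
  ],
  yaw=[0, 0, 0, 0.1, 0, -0.1, -0.1, 0, 0.1, 0.1, -0.1, 0],
)

```text
clock: 16.48
tcp_pos: [478.3, 222.2, 122.8]
tool_rot: [3.141, -0.0, 1.413]
ft_force: [-1.0, 1.9, 5.5]
width: 0.112
```

```bash
python3 -c "
from h import *
to([478.7,222.,147],1.414);print(bot.get_state()['moment'])"
```

```text
t 16.48 tcp [478.3 222.2 122.8] rot [ 3.1411e+00 -5.0000e-04  1.4134e+00] q [0.29 0.08 1.88 0.   1.18 0.44] F [-1.   1.9  5.5] w 0.112
shift mm [ -0.1   0.4 -24.2] n rows@50: 0.48505472772208885 turn -0.001
[0.17036043 0.3349316  0.07955313]
```

Request:
send_rows(
  xyz=[
    [0.0002, -0.0002, 0.0005],
    [0, 0, 0],
    [0, 0, 0.0005],
    [0, 0, 0],
    [0, 0, 0.0005],
    [0, 0, 0],
    [0, 0, 0.0005],
    [0, 0, 0],
    [0, 0, 0.0005],
    [0, 0, 0],
    [0, 0, 0.0005],
    [0, 0, 0],
  ],
  yaw=[0.1, 0, -0.1, -0.1, 0, 0.1, 0.1, 0, -0.1, -0.1, 0.1, 0],
)

```text
clock: 17.98
tcp_pos: [478.5, 222.4, 120.1]
tool_rot: [3.14, -0.001, 1.411]
ft_force: [-1.0, 1.2, 6.2]
width: 0.112
```

```bash
python3 -c "
from h import *
to([478.7,222.,147],1.414);print(bot.get_state()['moment'])
s=cam('side'); crop(s,222,180,36,45,16,'pics/d7.png')"
```

```text
t 17.98 tcp [478.5 222.4 120.1] rot [ 3.1403e+00 -7.0000e-04  1.4111e+00] q [0.29 0.09 1.88 0.   1.18 0.45] F [-1.   1.2  6.2] w 0.112
shift mm [ -0.3   0.3 -26.9] n rows@50: 0.5385576037820565 turn -0.003
[ 0.11980434  0.25594304 -0.08132904]
```

View pics/d7.png

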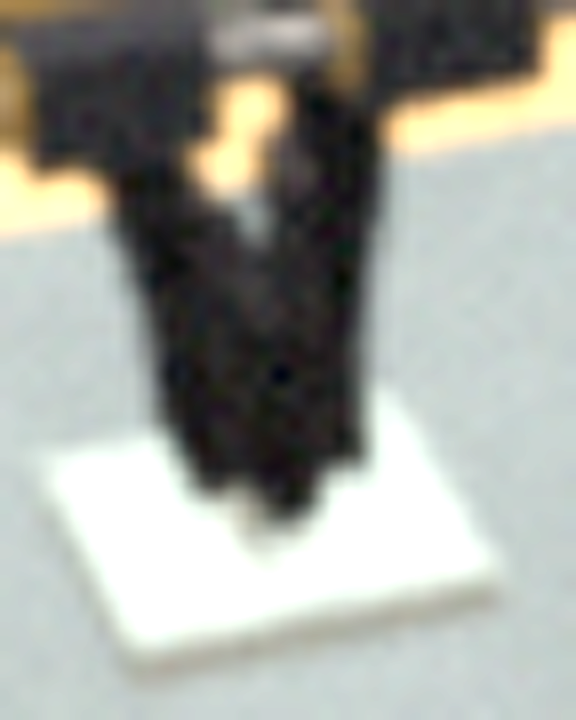

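Request:
send_rows(
  xyz=[
    [0, 0, 0.001],
    [0, 0, 0.001],
    [0, 0, 0.001],
    [0, 0, 0.001],
    [0, 0, 0.001],
    [0, 0, 0.001],
    [0, 0, 0.001],
    [0, 0, 0],
    [0, 0, 0],
  ],
  yaw=[0, 0, 0, 0, 0, 0, 0, 0, 0],
)

```text
clock: 19.15
tcp_pos: [478.2, 222.1, 112.3]
tool_rot: [3.141, -0.0, 1.412]
ft_force: [4.7, -0.9, -0.3]
width: 0.112
```

Request:
send_rows(
  xyz=[
    [0, 0.0006, 0.0005],
    [0, 0, 0.0005],
    [0, 0, 0.0005],
    [0, 0, 0.0005],
    [0, 0, 0.0005],
    [0, 0, 0],
    [0, 0, 0],
  ],
  yaw=[0, 0, 0, 0, 0, 0, 0],
)

```text
clock: 20.02
tcp_pos: [478.5, 222.5, 110.6]
tool_rot: [-3.141, -0.001, 1.412]
ft_force: [-0.1, 0.4, 6.4]
width: 0.111
```

```bash
python3 -c "
from h import *
to([478.7,222.,147],1.414);print(bot.get_state()['moment'])
s=cam('side'); crop(s,222,180,36,45,16,'pics/d8.png')"
```

```text
t 20.02 tcp [478.5 222.5 110.6] rot [-3.1415e+00 -6.0000e-04  1.4119e+00] q [0.29 0.1  1.88 0.   1.16 0.44] F [-0.1  0.4  6.4] w 0.111
shift mm [ -0.5   0.3 -36.4] n rows@50: 0.7280261465995642 turn -0.002
[0.06126501 0.15616394 0.05556877]
```

View pics/d8.png

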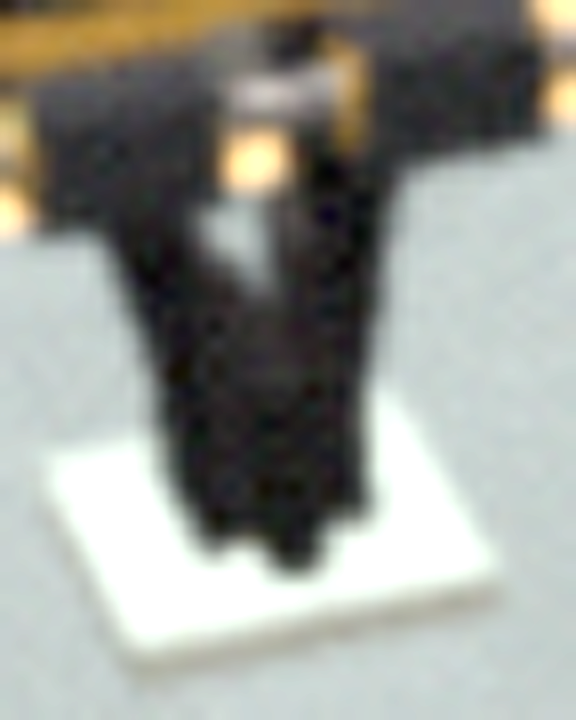

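Request:
send_rows(
  xyz=[
    [0, 0, 0.0007],
    [0, 0, 0],
    [0, 0, 0],
  ],
  yaw=[0, 0, 0],
)

```text
clock: 20.45
tcp_pos: [478.5, 222.5, 110.6]
tool_rot: [-3.141, -0.001, 1.412]
ft_force: [-3.5, -0.7, 10.0]
width: 0.111
```

Request:
send_rows(
  xyz=[
    [0, 0, -0.0007],
    [0, 0, 0],
    [0, 0, 0],
    [0, 0, 0],
    [0, 0, 0],
    [0, 0, 0],
  ],
  yaw=[0, 0.1, 0.1, 0.1, 0.1, 0],
)

```text
clock: 21.2
tcp_pos: [477.7, 222.6, 110.6]
tool_rot: [-3.14, 0.0, 1.011]
ft_force: [-3.6, 0.6, 8.7]
width: 0.11
```

```bash
python3 -c "
from h import *
to([478.7,222.,147],1.414);print(bot.get_state()['moment'])"
```

```text
t 21.2 tcp [477.7 222.6 110.6] rot [-3.1398e+00  4.0000e-04  1.0110e+00] q [0.29 0.1  1.88 0.   1.16 0.85] F [-3.6  0.6  8.7] w 0.11
shift mm [ -0.    1.1 -36.4] n rows@50: 0.7290397698922199 turn -0.403
[ 0.07715777  0.75809799 -0.05330019]
```

Request:
send_rows(
  xyz=[
    [-0.0002, -0.0004, 0],
    [0, 0, 0],
    [0, 0, 0],
    [0, 0, 0],
    [0, 0, 0],
    [0, 0, 0],
  ],
  yaw=[0, 0.1, 0.1, 0.1, 0.1, 0],
)

```text
clock: 21.95
tcp_pos: [476.9, 223.1, 110.6]
tool_rot: [-3.139, 0.001, 0.611]
ft_force: [-5.2, 2.6, 10.4]
width: 0.113
```

```bash
python3 -c "
from h import *
to([478.7,222.,147],1.414);print(bot.get_state()['moment'])"
```

```text
t 21.95 tcp [476.9 223.1 110.6] rot [-3.1391e+00  1.3000e-03  6.1090e-01] q [0.29 0.1  1.88 0.   1.16 1.25] F [-5.2  2.6 10.4] w 0.113
shift mm [  0.8   1.8 -36.4] n rows@50: 0.7296681778046888 turn -0.803
[ 0.40211949  0.99387227 -0.06489775]
```

Request:
send_rows(
  xyz=[
    [0, -0.0005, 0],
    [0, -0.0002, 0],
    [0, -0.0002, 0],
    [0, -0.0002, 0],
    [0, -0.0002, 0],
    [0, 0, 0],
  ],
  yaw=[0, 0.1, 0.1, 0.1, 0.1, 0],
)

```text
clock: 22.7
tcp_pos: [476.2, 224.0, 110.6]
tool_rot: [-3.14, 0.002, 0.211]
ft_force: [-5.3, 1.3, 10.6]
width: 0.11
```

```bash
python3 -c "
from h import *
to([478.7,222.,147],1.414);print(bot.get_state()['moment'])"
```

```text
t 22.7 tcp [476.2 224.  110.6] rot [-3.1402e+00  2.3000e-03  2.1100e-01] q [0.29 0.1  1.89 0.   1.16 1.65] F [-5.3  1.3 10.6] w 0.11
shift mm [  1.9   2.4 -36.4] n rows@50: 0.7308495812803427 turn -1.203
[0.24902864 1.01863672 0.0441381 ]
```

Request:
send_rows(
  xyz=[
    [-0.0006, -0.0002, 0],
    [0, -0.0002, 0],
    [0, -0.0002, 0],
    [0, -0.0002, 0],
    [0, -0.0002, 0],
    [0, 0, 0],
    [0, 0, 0],
  ],
  yaw=[0, 0.1, 0.1, 0.1, 0.07, 0, 0],
)

```text
clock: 23.58
tcp_pos: [475.9, 225.0, 110.6]
tool_rot: [-3.141, 0.002, -0.158]
ft_force: [-3.4, 1.8, 8.1]
width: 0.112
```

```bash
python3 -c "
from h import *
to([478.7,222.,147],1.414);print(bot.get_state()['moment'])"
```

```text
t 23.57 tcp [475.9 225.  110.6] rot [-3.1406e+00  1.8000e-03 -1.5800e-01] q [0.29 0.1  1.89 0.   1.16 2.02] F [-3.4  1.8  8.1] w 0.112
shift mm [  3.1   2.5 -36.4] n rows@50: 0.7324895392954606 turn -1.572
[ 0.27017258  0.76881735 -0.01782064]
```

Request:
send_rows(
  xyz=[
    [0, 0, 0],
    [0, 0, 0],
    [0, 0, 0],
    [0, 0, 0],
  ],
  yaw=[0.04, 0.04, 0, 0],
)

```text
clock: 24.08
tcp_pos: [476.0, 225.2, 110.6]
tool_rot: [-3.14, 0.002, -0.238]
ft_force: [-4.0, 2.9, 8.5]
width: 0.115
```

```bash
python3 -c "
from h import *
for i in range(4): to([478.7,222.,147],1.414);print(bot.get_state()['moment']); s=cam('side')
crop(s,170,140,130,100,6,'pics/e1.png')"
```

```text
t 24.07 tcp [476.  225.2 110.6] rot [-3.1404e+00  1.8000e-03 -2.3790e-01] q [0.29 0.1  1.89 0.   1.16 2.1 ] F [-4.   2.9  8.5] w 0.115
shift mm [  3.3   2.4 -36.4] n rows@50: 0.7327945274875342 turn -1.652
[0.45598056 0.71963058 0.06093952]
t 24.12 tcp [476.  225.2 110.6] rot [-3.1404e+00  1.8000e-03 -2.3780e-01] q [0.29 0.1  1.89 0.   1.16 2.1 ] F [-3.6  2.3  8.8] w 0.111
shift mm [  3.4   2.4 -36.4] n rows@50: 0.7326799372252456 turn -1.652
[0.48685284 0.7575941  0.04578684]
t 24.18 tcp [475.9 225.2 110.6] rot [-3.1404e+00  1.9000e-03 -2.3790e-01] q [0.29 0.1  1.89 0.   1.16 2.1 ] F [-3.2  2.2  8.4] w 0.112
shift mm [  3.4   2.4 -36.4] n rows@50: 0.7331560780990009 turn -1.652
[0.49532241 0.68485167 0.06081241]
t 24.23 tcp [475.9 225.2 110.6] rot [-3.1404e+00  1.8000e-03 -2.3790e-01] q [0.29 0.1  1.89 0.   1.16 2.1 ] F [-3.6  3.3  8.2] w 0.115
shift mm [  3.4   2.4 -36.4] n rows@50: 0.7329225204465556 turn -1.652
[0.52001124 0.78554649 0.03361772]
```

View pics/e1.png

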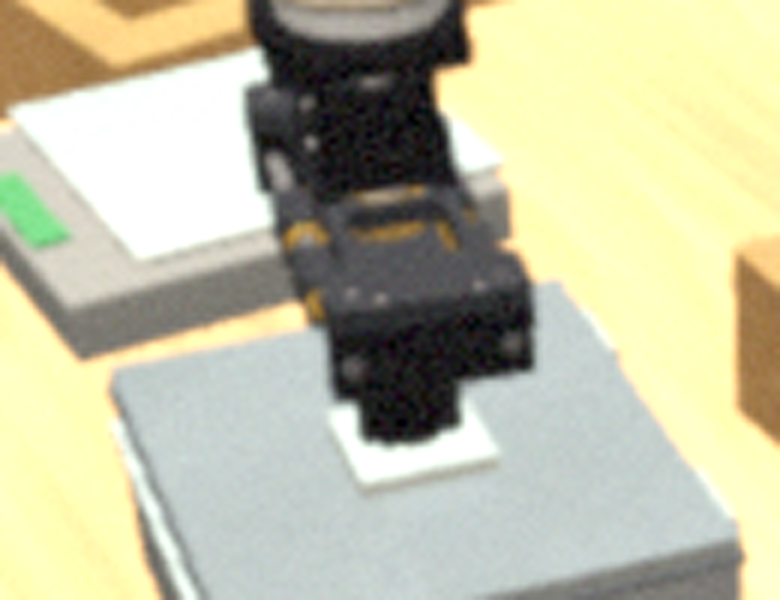

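Request:
send_rows(
  xyz=[
    [0, 0, 0],
    [0, 0, 0],
    [0, 0, 0],
  ],
  yaw=[0.05, 0, 0],
)

```text
clock: 24.65
tcp_pos: [476.2, 225.4, 110.6]
tool_rot: [-3.14, 0.001, -0.288]
ft_force: [-3.1, 2.9, 7.3]
width: 0.11
```

```bash
cat >> h.py <<'E'
def m(n=6):
    L=[]
    for i in range(n):
        bot.read_camera("side"); s=bot.get_state(); L.append(np.r_[s["tcp_pos"],s["tool_rot"][2],s["ft_force"],s["moment"],s["joint_torque"][5]])
    print(s["clock"],np.mean(L,0).round(3))
E
python3 -c "
from h import *
m()"
```

```text
24.95 [ 4.76167e+02  2.25388e+02  1.10629e+02 -2.88000e-01 -2.58500e+00
  3.19200e+00  7.49600e+00  6.51000e-01  5.93000e-01  5.20000e-02
  6.70000e-02]
```

Request:
send_rows(
  xyz=[
    [0, 0, 0],
    [0, 0, 0],
    [0, 0, 0],
  ],
  yaw=[0.04, 0, 0],
)

```text
clock: 25.32
tcp_pos: [476.4, 225.6, 110.6]
tool_rot: [-3.139, 0.001, -0.328]
ft_force: [-2.7, 4.5, 7.3]
width: 0.113
```

```bash
python3 -c "
from h import *
m()"
```

```text
25.625 [ 4.76369e+02  2.25568e+02  1.10634e+02 -3.28000e-01 -1.86400e+00
  4.41000e+00  6.58400e+00  8.25000e-01  4.94000e-01  1.20000e-01
  1.06000e-01]
```

Request:
send_rows(
  xyz=[
    [0, 0, 0],
    [0, 0, 0],
    [0, 0, 0],
  ],
  yaw=[0.03, 0, 0],
)

```text
clock: 26.0
tcp_pos: [476.4, 225.7, 110.6]
tool_rot: [-3.139, 0.001, -0.358]
ft_force: [-1.3, 4.8, 6.3]
width: 0.115
```

```bash
python3 -c "
from h import *
m()"
```

```text
26.3 [ 4.76441e+02  2.25719e+02  1.10643e+02 -3.58000e-01 -1.49400e+00
  5.15000e+00  6.22200e+00  8.86000e-01  4.16000e-01  2.25000e-01
  1.91000e-01]
```

```bash
python3 -c "
from h import *
t=cam('top'); cv2.imwrite('pics/f1.png',t['pixels'][:,:,::-1])
s=cam('side'); crop(s,180,160,110,80,7,'pics/f2.png')
m(4)"
```

```text
26.6 [ 4.76425e+02  2.25727e+02  1.10631e+02 -3.58000e-01 -1.37600e+00
  4.58000e+00  6.33800e+00  9.45000e-01  4.12000e-01  2.02000e-01
  1.90000e-01]
```

View pics/f1.png

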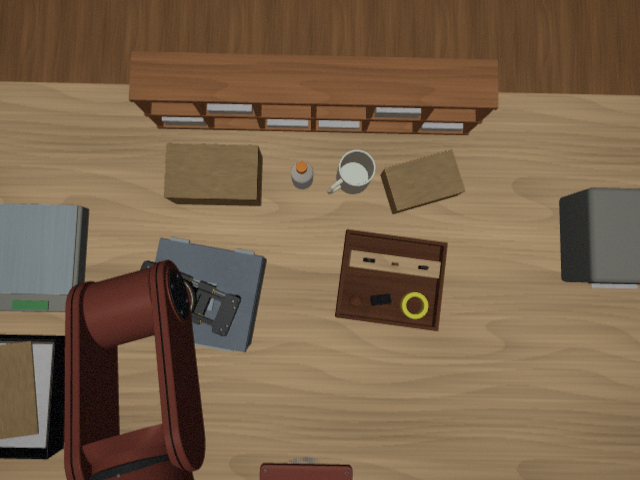

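View pics/f2.png

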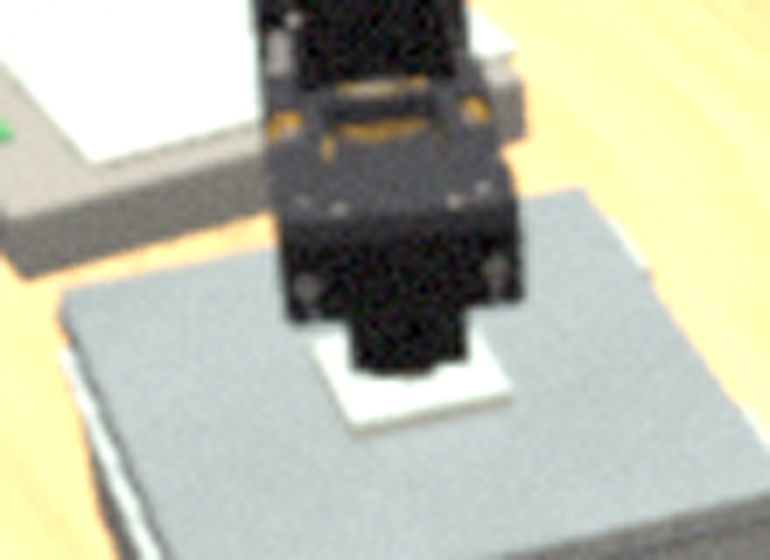

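The other two keys (369,260 and 423,268), tape, eraser, stamp, mug, glue and cartons look unmoved. Only the middle rack slot (395,264) is empty, and the key head sits down on the plate. The stop torque is steady at about 0.2 N m, so I'm handing in.

```bash
python3 -c "
from h import *
print(bot.close_job())"
```

```text
the job is handed in; nothing more can be done
None
```

The wide-headed key is fully home in the drop box lock, turned clockwise to the stop, and still gripped there. I handed the job in at about 26.6 s of the 58 s allowed.

- **Insertion:** I worked the key past both pin pairs with small twists of about 0.1 rad. It bottomed with the fingertips 110.6 mm above the table, which matches the shoulder resting on the plate. Pushing harder did not move it further.
- **Turn:** The tool turned about 1.77 rad. It needed more than 1.57 because the blade has play in the slot. The resisting torque rose from about 0.05 N m to a steady 0.2 N m over the last 0.07 rad. The spring alone needs about 0.07 N m, so I take this as the stop. I could not see the cylinder's angle directly.
- **Forces:** The wrist force readings I took stayed at about 12 N or less. The last readings were 6 N down and about 5 N sideways.
- **Rest of the scene:** The last pictures show the other two keys and everything else unmoved.
- **Disagreements:** The plate and slot position from the two cameras differed by 1 to 2 mm, within the calibration error and the lead-in. The key also sat about 2 mm off-centre in the jaws, so I corrected the tool position during the turn.

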